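Lower the clamp arm over the guide post of a clamping jig

ROBOT

A 7-joint arm with a two-finger parallel gripper is mounted at the origin on a cart in front of the work surface, level with it; the furniture and walls round the work are solid. World frame = base frame: x ahead of the robot, y to its left, z up, the work surface at z = 0. Lengths are in m, angles in rad, forces in N, time in s.
With the tool pointing down it reaches from about 0.4 to 0.85 m from the base axis. Payload 4.5 kg.
Tool frame: the origin (TCP) lies at the very end of the fingers, on their centre line; the grasp point (between the pads) lies 19 mm behind it (tcp_to_grasp is the z of the grasp point in the tool frame, in m); z points along the fingers, y is the line along which they close (so a half turn about z gives the same grasp; the last joint's range is limited). The gripper opens to 88 mm and grips with 3 to 60 N. Pads are 18 mm wide; open, the fingers measure 123 mm over their backs; the gripper's body (75 mm by 187 mm) begins 45 mm behind the grasp point.
Start: joints at [-1.188, 0.689, -0.195, 1.565, 0.157, 0.902, -0.215], TCP at [0.214, 0.587, 0.239] pointing down, gripper open.
Joint ranges: [-3.01, 3.01], [-0.46, 2.08], [-1.47, 1.51], [0.13, 2.56], [-1, 4.14], [0.04, 2.09], [-2.66, 2.66]. Speed limits (rad/s): [2.57, 2.57, 3.14, 3.14, 3.14, 3.14, 3.14].

INTERFACE

Orientations are given as a unit quaternion [x, y, z, w].
In Python, from plant import * gives the robot as it stands. The module is installed in compiled form; this text tells all that it offers.
- The arm moves only by the shell command python3 -m jog 'ROWS' [OPENING] [FORCE]. ROWS is JSON, a list that holds one entry, the list of rows, each a list of 6 numbers: the shift along the tool's x, y, z in m, then the turn, a rotation vector about the tool's x, y, z in rad. In form: [[[dx, dy, dz, ax, ay, az], ...]]. A call has 1 to 12 rows; each row shifts and turns the commanded pose from where the row before left it, along the tool's axes as they then stand; what a row does not reach is not made up. A row lasts 1/8 s, in which the tool goes at most 62.5 mm and 10.7 degrees, less where a joint would pass 70% of its speed; a pose out of reach is approached as far as the arm can. A call with a gripper value outside its range is refused whole. OPENING is the finger opening in m, from 0 to 0.0881, set as the call begins (- or left out, the last holds). The fingers move at their own pace and stop on an object; FORCE is the grip in N (left out, the last holds). Time passes only in rows, so rows that do not move let the fingers close. It gives the time, the measured TCP pose, the force, the opening and the grip force at its end, in the units of the state.
- get_state(): the state, without advancing time (a new reading comes with each control period).
- snapshot(name): name is "side" or "top" or "wrist"; returns a dict with "frame" (480x640x3 uint8, red, green, blue), "mtx" (3x3 intrinsics, pixels), "xyz" and "orientation" of the camera in the world; the wrist camera has in their place "mount" (4x4, takes a point from camera to tool coordinates, whose origin is the TCP and whose axes are the flange's). Camera axes: x right, y down, z forward; pixel columns grow to the right and rows downward; lengths in m; the calibration is good to about 2 mm. A picture is of the moment at which its call begins: read the wrist's pose just before it. There is no depth.
- finish_job(): hands the job in; it is judged then, once.
The state is a dict: "clock": time; "q": joint angles; "qd": joint speeds; "joint_torque": joint torques, N m; "tool_pos": TCP position; "eef_rot": TCP orientation; "contact_force": force on the tool from outside, world axes, zero at the start; "moment": the same for the moment, N m; "opening": opening from 0.0 (shut) to 1.0 (fully open); "finger_force": force on a finger pad.
Only numpy, scipy, OpenCV 4.12 (cv2) and the standard library are available. Lean on these libraries where they do the work, as an engineer would, in place of code of your own. Each camera call takes 0.05 s, during which the arm holds its last target. There are 200 camera calls.

TASK

Fit the loose clamp arm onto the jig: lower its bored end over the tall guide post, keeping the arm square, until it sits flat on the post's shoulder while the disc at its other end rests centred on top of the adapter standing in the jig. Keep hold of the arm until it is all the way down - do not let it drop down the post - then let go, and leave the jig free of the robot and the pot, spanner and spare adapter undisturbed.

Things in the scene. Friction and masses are not known exactly. Their poses are not given: they have to be found in the camera images.
- grip (a point): Centre of the upright black plastic grip of the loose clamp arm (0.24 to 0.42 kg, balanced at the grip; its flat bar, 34 mm wide, 12 mm thick, lies on the bench). The grip is 44 mm long along the arm (x), 24 mm thick across it (y), 12 to 68 mm above the arm's underside; this point is 40 mm above the underside. Axes: x along the arm from disc to bush, z up
- bush (a point): Centre of the hole at the underside of the arm's steel guide bush: round, 36 mm outside diameter, 30 mm tall, through hole 19 mm. 80 mm from the grip's centre along the arm's +x; axes as the grip's
- disc (a point): Centre of the underside of the arm's solid steel pressing disc, 40 mm diameter, 24 mm tall, 56 mm from the grip's centre along the arm's -x; its underside is level with the bush's; axes as the grip's
- shoulder (a point): Centre of the flat round shoulder (36 mm diameter) at the foot of the guide post, 50 mm above the bench, on which the bush comes to rest. The jig is a grey base 200 x 74 x 14 mm fixed to the bench, the post at one end, an adapter at the other. Axes: x along the jig from adapter to post, z up; the fitted arm's x points the same way
- post_top (a point): Tip of the vertical guide post, 165 mm above the bench, straight above the shoulder; the post is 16 mm in diameter, its last 12 mm tapering to 7 mm
- adapter_top (a point): Centre of the top of the grey hexagon-based adapter fixed in the jig's round nest, 136 mm from the post along the jig's -x, at the same height as the shoulder (50 mm above the bench)
- pot_mid (a point): Bystander: screw-lid grease pot, 58 mm diameter, 73 mm tall, standing; centre. Leave alone
- spare_adapter_mid (a point): Bystander: loose brass adapter with hexagon base, 28 x 25 x 32 mm, standing behind the work; centre. Leave alone
- spanner_mid (a point): Bystander: combination spanner, 162 x 26 x 7 mm, lying flat; centre. Leave alone
There are look-alikes about, which are no part of the job. What is shaped like the part that bears grip but red is not meant.

How it is judged:
On the way:
1. the bush is on the post, part way down, with the arm square (horizontal distance between bush and shoulder below 0.006 m and z of bush in the frame of shoulder between 0.012 and 0.105 m and angle between grip's own z axis and vertical below 0.12 rad), for 0.1 s.
At the end, for the whole second after the job is handed in: The bush is on the post (hole within 5 mm of the post's axis) and sits on the shoulder within 3 mm of height, the arm is level within 2 degrees, the disc's centre is within 12 mm of the adapter's, and the arm is at rest (horizontal distance between bush and shoulder below 0.005 m and z of bush in the frame of shoulder between -0.003 and 0.003 m and angle between grip's own z axis and vertical below 0.035 rad and horizontal distance between disc and adapter_top below 0.012 m and linear speed of clamp_arm below 0.01 m/s); the robot touches nothing.
It fails at once if the arm is let go on the post while still more than 12 mm above the shoulder (horizontal distance between bush and shoulder below 0.01 m and z of bush in the frame of shoulder above 0.012 m and contact force between the fingers and clamp_arm below 0.2 N).
It fails at once if the grease pot is moved more than 20 mm (distance of pot_mid from where it was at the start of the episode above 0.02 m).
It fails at once if the spare adapter is moved more than 20 mm (distance of spare_adapter_mid from where it was at the start of the episode above 0.02 m).
It fails at once if the spanner is moved more than 20 mm (distance of spanner_mid from where it was at the start of the episode above 0.02 m).
It also fails if it takes over 51 s, if anything falls off the work surface, if the arm or the gripper's body presses on something with over 40 N, if the wrist force passes 120 N, or if a joint passes its speed limit or range.

## Working session

There is one attempt and no reset: what is moved stays moved. The work goes in short steps, Python scripts to look and compute and a shell command to move; the robot and the scene stay as the last step left them, time stands still between calls to the robot, and variables do not carry over. Pictures are saved under pics/ and viewed, at most 10 in all, crops included, and the job is handed in when it is done.

```bash
mkdir -p pics; cat > h.py <<'E'
from plant import *
import numpy as np, cv2
from scipy.spatial.transform import Rotation as R
def snap(n,fn=None):
    s=get_state(); d=snapshot(n)
    if n=="wrist":
        T=np.eye(4);T[:3,:3]=R.from_quat(s["eef_rot"]).as_matrix();T[:3,3]=s["tool_pos"]
        T=T@np.array(d["mount"]); d["C"]=T[:3,3]; d["Rm"]=T[:3,:3]
    else:
        d["C"]=np.array(d["xyz"]); o=np.array(d["orientation"])
        d["Rm"]=R.from_quat(o).as_matrix() if o.size==4 else o
    d["K"]=np.array(d["mtx"])
    if fn: cv2.imwrite("pics/"+fn,d["frame"][:,:,::-1]); np.savez("pics/"+fn[:-4],frame=d["frame"],C=d["C"],Rm=d["Rm"],K=d["K"])
    return d
def load(fn):
    z=np.load("pics/"+fn+".npz"); return {k:z[k] for k in z}
def ray(d,u,v):
    r=d["Rm"]@np.linalg.inv(d["K"])@np.array([u,v,1.]); return r/np.linalg.norm(r)
def onz(d,u,v,z):
    r=ray(d,u,v); return d["C"]+r*(z-d["C"][2])/r[2]
def tri(obs):
    A=np.zeros((3,3));b=np.zeros(3)
    for d,u,v in obs:
        r=ray(d,u,v);P=np.eye(3)-np.outer(r,r);A+=P;b+=P@d["C"]
    p=np.linalg.solve(A,b); res=[np.linalg.norm((np.eye(3)-np.outer(ray(d,u,v),ray(d,u,v)))@(p-d["C"])) for d,u,v in obs]
    return p,res
def proj(d,p):
    c=d["K"]@d["Rm"].T@(np.array(p)-d["C"]); return c[:2]/c[2]
E
python3 - <<'E'
from h import *
for n in("top","side","wrist"):
    d=snap(n,n+"0.png"); print(n,d["C"].round(3),d["Rm"].round(3).tolist(),d["K"][0,0])
s=get_state(); print(s)
E
```

```text
top [0.477 0.078 1.038] [[0.015, -0.985, 0.172], [-0.998, -0.027, -0.064], [0.068, -0.17, -0.983]] 489.6713915538982
side [ 0.278 -0.729  0.68 ] [[0.902, -0.244, 0.355], [-0.431, -0.496, 0.754], [-0.008, -0.833, -0.553]] 531.9541110853563
wrist [0.134 0.616 0.383] [[0.342, 0.889, 0.305], [0.94, -0.323, -0.112], [-0.001, 0.325, -0.946]] 334.4201521061902
{'clock': 0.15, 'q': array([-1.18816419,  0.68980195, -0.19449988,  1.56607239,  0.15733078,
        0.90248619, -0.21508396]), 'qd': array([ 1.48329980e-03,  7.21631528e-04,  1.04082752e-03, -3.57446276e-03,
       -9.50611540e-04,  4.29410767e-04, -7.89566327e-05]), 'joint_torque': array([-1.18407337e-03, -5.27858520e+01, -1.26839429e+00, -1.53584218e+01,
       -5.24972775e-02,  3.89253750e-03,  9.53730637e-05]), 'tool_pos': array([0.21352091, 0.5869037 , 0.23809566]), 'eef_rot': array([ 1.73496012e-01,  9.84834331e-01, -6.86962125e-04, -5.07358389e-05]), 'contact_force': array([ 0.00673892, -0.16677003, -0.52764693]), 'moment': array([-0.01864625,  0.04191123,  0.00742619]), 'finger_force': 0.0, 'opening': 0.9965174457085391}
```

View pics/top0.png

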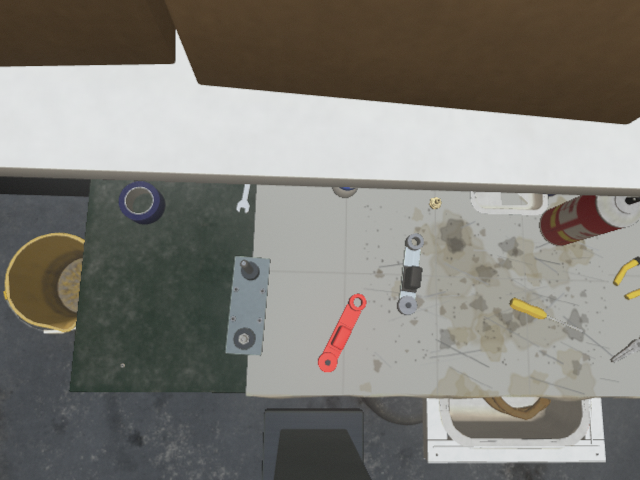

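View pics/side0.png

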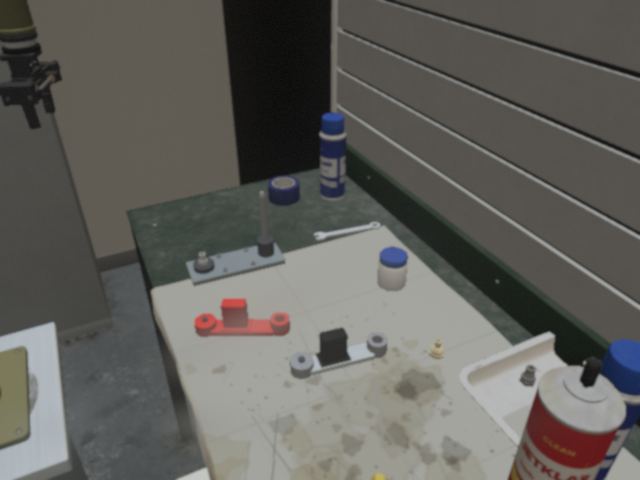

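Top view: arm bush ≈(415,242), disc ≈(408,306), grip ≈(411,278); jig post ≈(248,268), adapter ≈(244,339). Side view: grip (334,346), bush (377,343), disc (302,363), post tip (263,192), shoulder (265,243), adapter (203,258). Next, zoomed crops of both for precise pixels.

```bash
python3 - <<'E'
from h import *
t=load("top0")["frame"];s=load("side0")["frame"]
c=[(t,215,245),(t,370,225),(s,175,185),(s,280,310)]
w=[cv2.resize(np.ascontiguousarray(f[y:y+110 if f is s else y+115,x:x+120][:110]),None,fx=3,fy=2.7,interpolation=cv2.INTER_CUBIC) for f,x,y in c]
im=np.vstack([np.hstack(w[:2]),np.hstack(w[2:])]);print(im.shape)
cv2.imwrite("pics/z0.png",im[:,:,::-1])
T,S=load("top0"),load("side0")
for n,a,b in[("bush_topc",(415,242),(377,341)),("disc_top",(408,306),(302,361)),("adapter",(244,339),(203,255)),("griptop",(413,278),(333,333)),("posttip",(244,264),(263,192)),("shoulder",(250,271),(265,241))]:
    p,r=tri([(T,*a),(S,*b)]);print(n,p.round(4),np.round(r,4))
E
```

```text
(594, 720, 3)
bush_topc [ 0.6534 -0.1742  0.0242] [0.0013 0.0013]
disc_top [ 0.5187 -0.1579  0.0224] [0.0019 0.0019]
adapter [0.4473 0.1754 0.0469] [0.0016 0.0016]
griptop [ 0.574  -0.1596  0.0635] [0.0027 0.0027]
posttip [0.5829 0.1693 0.1635] [0.0029 0.0029]
shoulder [0.5814 0.1696 0.045 ] [0.0013 0.0013]
```

View pics/z0.png

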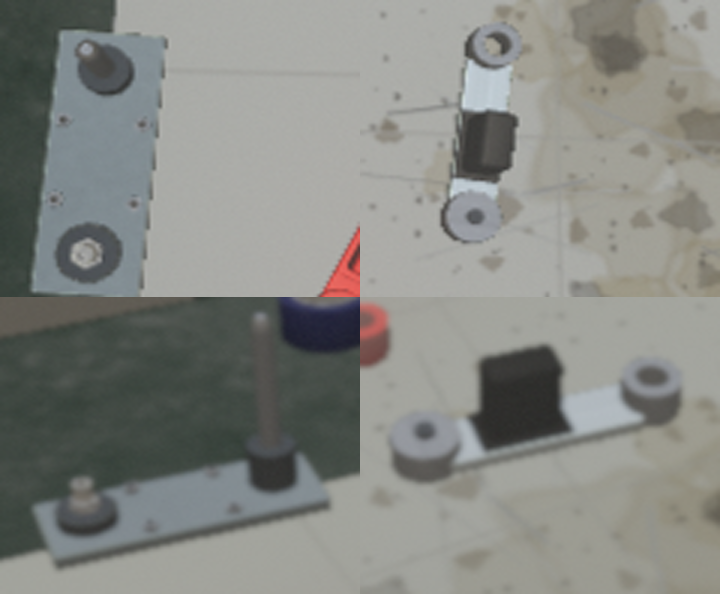

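Zoomed crops confirm the points; heights come out at 24/22 mm (bush and disc top), 45–47 mm (shoulder, adapter), 164 mm (tip), and bush–disc 136 mm. Moving above the grip.

```bash
python3 -m jog '[[[0,0,0,0,0,-0.115],[0,0,0,0,0,-0.114],[-0.028,-0.044,0,0,0,0],[-0.028,-0.044,0,0,0,0],[-0.028,-0.044,0,0,0,0],[-0.028,-0.044,0,0,0,0],[-0.028,-0.044,0,0,0,0],[-0.028,-0.044,0,0,0,0],[-0.028,-0.044,0,0,0,0],[-0.028,-0.044,0,0,0,0],[-0.028,-0.044,0,0,0,0],[-0.028,-0.044,0,0,0,0]]]'; python3 -c "
from h import *;s=get_state();print(s['tool_pos'],s['q'],R.from_quat(s['eef_rot']).as_matrix().round(3).tolist())"
```

```text
clock: 1.65
tool_pos: [0.4396, 0.1155, 0.2387]
eef_rot: [0.06, 0.998, 0.0, 0.0]
contact_force: [0.6, 0.5, -0.6]
opening: 1.002
finger_force: 0.0
[0.43961181 0.11554699 0.23871646] [-0.13677733  0.48497251 -0.3303763   2.05462522  0.25577868  0.64006548
  0.81310383] [[-0.993, 0.119, 0.0], [0.119, 0.993, 0.0], [-0.0, 0.0, -1.0]]
```

```bash
python3 -m jog '[[[-0.028,-0.044,0,0,0,0],[-0.028,-0.044,0,0,0,0],[-0.028,-0.044,0,0,0,0],[-0.028,-0.044,0,0,0,0],[-0.028,-0.044,0.02,0,0,0],[-0.018,-0.03,0.02,0,0,0],[0,0,0,0,0,0],[0,0,0,0,0,0]]]'; python3 - <<'E'
from h import *
s=get_state();print(s['tool_pos'],s['q'])
d=snap("wrist","w1.png")
for p in [(0.6534,-0.1742,.03),(0.5187,-0.1579,.024),(0.574,-0.1646,.068)]:print(proj(d,p))
E
```

```text
clock: 2.65
tool_pos: [0.5658, -0.1487, 0.1987]
eef_rot: [0.059, 0.998, 0.001, -0.0]
contact_force: [-0.2, 0.5, 0.7]
opening: 0.999
finger_force: 0.0
[ 0.56578203 -0.14865372  0.19871678] [ 0.37186557  0.69847906 -0.33269913  1.72632354  0.30498927  0.7685599
  1.34257221]
[300.48315189 297.76966898]
[298.99617321 166.85810392]
[297.66141412 237.93767375]
```

View pics/w1.png

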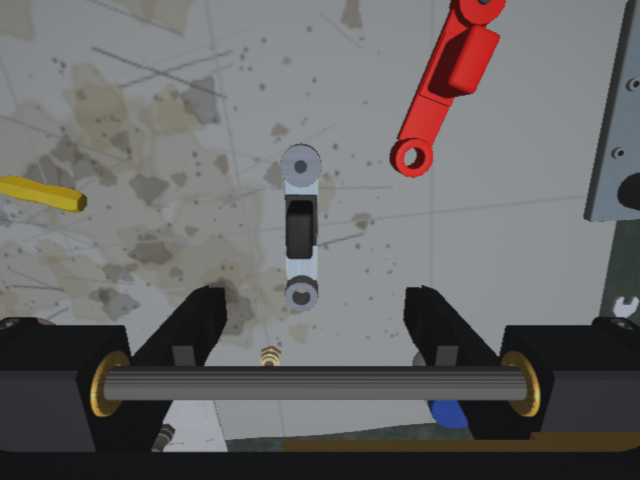

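Wrist view: disc centre (300,165), bush (301,296), black grip centred ≈(299,229), matching the predictions within about 2 px.

```bash
python3 - <<'E'
from h import *
d=load("w1");T=load("top0");S=load("side0")
D,B=onz(d,300.3,165,.024),onz(d,301.3,295.5,.030);print(D,B,np.linalg.norm((B-D)[:2]))
print(tri([(d,300.3,165),(T,408,306),(S,302,361)]),tri([(d,301.3,295.5),(T,415,242),(S,377,341)]))
G=D+(B-D)*56/136;a=np.arctan2(*(B-D)[1::-1]);s=get_state()
Rm=R.from_quat(s['eef_rot']).as_matrix();G[2]=.021
print("grip",G,"yaw",a,"tool yaw err",a-np.arctan2(-Rm[1,0],-Rm[0,0]))
print("tool shift",Rm.T@(G-s['tool_pos']))
E
```

```text
[ 0.51713724 -0.15645186  0.024     ] [ 0.6508292  -0.17298855  0.03      ] 0.13471081158978393
(array([ 0.51827653, -0.15734436,  0.02206018]), [np.float64(0.0012034118547675757), np.float64(0.0014194933612673628), np.float64(0.0024551803087606108)]) (array([ 0.65361223, -0.17395385,  0.02420677]), [np.float64(0.00046279541497037463), np.float64(0.0014442115552273935), np.float64(0.0012581166840158477)])
grip [ 0.57218687 -0.16326109  0.021     ] yaw -0.12306733949402662 tool yaw err -0.005461432622775625
tool shift [-0.00788641 -0.0145036   0.17816025]
```

```bash
python3 -m jog '[[[-0.009,-0.0145,0.03,0,0,0.005],[0,0,0.04,0,0,0],[0,0,0.04,0,0,0],[0,0,0.035,0,0,0],[0,0,0.022,0,0,0],[0,0,0.008,0,0,0],[0,0,0,0,0,0],[0,0,0,0,0,0]]]'; python3 -m jog '[[[0,0,0,0,0,0],[0,0,0,0,0,0],[0,0,0,0,0,0],[0,0,0,0,0,0],[0,0,0,0,0,0],[0,0,0,0,0,0]]]' 0 40
```

```text
clock: 3.7
tool_pos: [0.5741, -0.1653, 0.025]
eef_rot: [0.062, 0.998, -0.0, 0.001]
contact_force: [1.2, 0.7, -0.8]
opening: 0.997
finger_force: 0.0
clock: 4.45
tool_pos: [0.5732, -0.1654, 0.0237]
eef_rot: [0.062, 0.998, 0.0, -0.0]
contact_force: [0.6, 0.1, 0.4]
opening: 0.343
finger_force: 0.0
```

```bash
python3 -m jog '[[[0,0,0,0,0,0],[0,0,0,0,0,0],[0,0,0,0,0,0],[0,0,0,0,0,0]]]' 0 40 && python3 -m jog '[[[0,0,-0.02,0,0,0],[0,0,-0.04,0,0,0],[0,0,-0.05,0,0,0],[0,0,-0.05,0,0,0],[0,0,-0.04,0,0,0],[0,0,0,0,0,0],[0,0,0,0,0,0]]]'; python3 - <<'E'
from h import *
s=get_state();print(s['tool_pos'],R.from_quat(s['eef_rot']).as_matrix().round(4).tolist())
E
```

```text
clock: 4.95
tool_pos: [0.5733, -0.165, 0.0237]
eef_rot: [0.062, 0.998, 0.0, 0.0]
contact_force: [0.7, 1.7, -0.8]
opening: 0.27
finger_force: 40.0
clock: 5.82
tool_pos: [0.5719, -0.1659, 0.2232]
eef_rot: [0.063, 0.998, -0.0, -0.001]
contact_force: [-0.2, -0.3, -3.4]
opening: 0.271
finger_force: 40.0
[ 0.5719166  -0.16593885  0.22322529] [[-0.9922, 0.125, -0.0021], [0.125, 0.9922, -0.0004], [0.002, -0.0006, -1.0]]
```

```bash
python3 -m jog '[[[0,0,0,0,0,-0.041],[0,0,0,0,0,-0.04],[0.015,0.035,0,0,0,0],[0.015,0.045,0,0,0,0],[0.015,0.048,0,0,0,0],[0.015,0.048,0,0,0,0],[0.015,0.045,0,0,0,0],[0.014,0.041,0,0,0,0],[0,0,0,0,0,0],[0,0,0,0,0,0],[0,0,0,0,0,0]]]'; python3 - <<'E'
from h import *
s=get_state();print(s['tool_pos'],R.from_quat(s['eef_rot']).as_matrix().round(4).tolist())
d=snap("wrist","w2.png");snap("top","top2.png");snap("side","side2.png")
for p in [(0.583,.1693,.165),(0.5815,.1696,.05),(.447,.1754,.05)]:print(proj(d,p))
E
```

```text
clock: 7.2
tool_pos: [0.4961, 0.0985, 0.2234]
eef_rot: [0.023, 1.0, -0.0, -0.0]
contact_force: [-0.1, 0.4, -2.1]
opening: 0.27
finger_force: 40.0
[0.49606826 0.09851358 0.22339007] [[-0.9989, 0.046, -0.0004], [0.046, 0.9989, -0.0009], [0.0004, -0.0009, -1.0]]
[416.10014671 363.96491402]
[385.55452171 288.95561764]
[395.0691039  159.52215262]
```

View pics/w2.png

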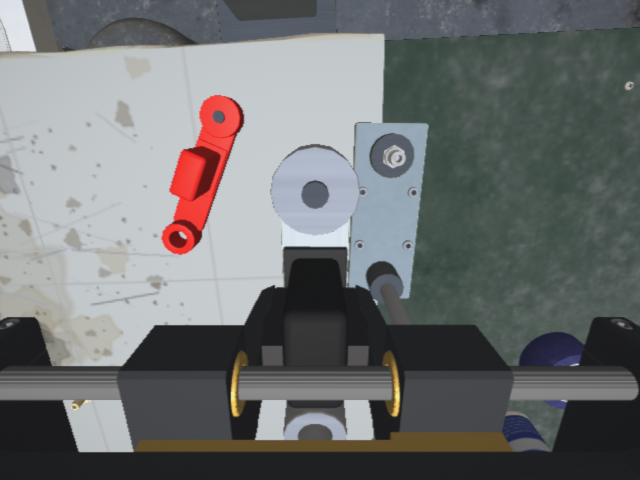

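Wrist view: disc centre mark (315,194), bush bore (315,434), adapter (396,156), shoulder ≈(385,285); held square. Check the bush bore in the top and side views.

```bash
python3 - <<'E'
from h import *
d=load("w2");T=load("top2");S=load("side2");T0=load("top0");S0=load("side0")
B=onz(d,315,434,.2297);D=onz(d,315,194,.2237);print("wrist B,D",B,D,np.linalg.norm((B-D)[:2]))
print("adapter w",onz(d,396.5,156.5,.05), tri([(T0,244,338.7),(S0,202.3,253.5),(d,396.5,156.5)]))
print("tip",tri([(T0,243.3,262.8),(S0,262,192)]),onz(T0,243.3,262.8,.165),onz(S0,262,192,.165))
print("sh",tri([(T0,250.3,270.6),(S0,265,239.8)]))
pt=proj(T,B);ps=proj(S,B);print(pt,ps)
w=[]
for f,p in((T["frame"],pt),(S["frame"],ps)):
    x,y=int(p[0])-45,int(p[1])-55;print(x,y);w.append(cv2.resize(np.ascontiguousarray(f[y:y+140,x:x+100]),None,fx=4,fy=4,interpolation=cv2.INTER_CUBIC))
cv2.imwrite("pics/z2.png",np.hstack(w)[:,:,::-1])
E
```

```text
wrist B,D [0.5727569  0.09503642 0.2297    ] [0.44070241 0.1010706  0.2237    ] 0.1321922813854379
adapter w [0.44430485 0.1766402  0.05      ] (array([0.44626392, 0.17588651, 0.05038391]), [np.float64(0.00044641470278191574), np.float64(0.0018284356132073755), np.float64(0.002105812721351205)])
tip (array([0.58337743, 0.17120171, 0.1627596 ]), [np.float64(0.001042791567437464), np.float64(0.001042791567437592)]) [0.58209909 0.17124103 0.165     ] [0.58309915 0.16716838 0.165     ]
sh (array([0.58164157, 0.16881296, 0.04856874]), [np.float64(0.0009972936214094107), np.float64(0.000997293621409556)])
[285.52063579 264.72264116] [268.4856944  179.16711303]
240 209
223 124
```

View pics/z2.png

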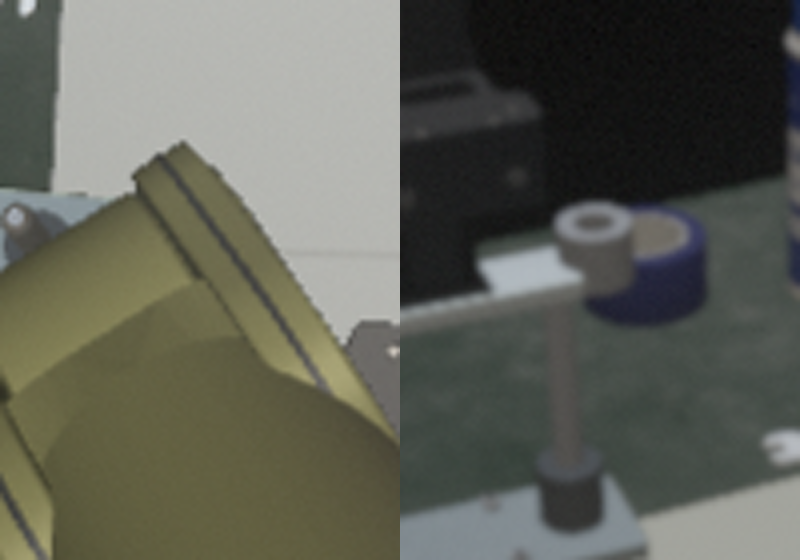

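Bush bore in the side view lies at (272,179); the top camera's view of it is blocked by the robot.

```bash
python3 - <<'E'
from h import *
d=load("w2");S=load("side2")
Bs=onz(S,272,179.2,.2297);print(Bs,tri([(S,272,179.2),(d,315,434)]))
print("tip side", onz(S,262,192,.165),"sh side",onz(S,265,239.8,.05),"sh wrist",onz(d,384.5,285,.05))
E
```

```text
[0.57848507 0.09204322 0.2297    ] (array([0.57866743, 0.09508413, 0.22669652]), [np.float64(0.0015959602591707766), np.float64(0.0015959602591709013)])
tip side [0.58309915 0.16716838 0.165     ] sh side [0.58194284 0.16661236 0.05      ] sh wrist [0.57676891 0.16837973 0.05      ]
```

```bash
python3 -m jog '[[[0,0.025,0,0,0,0],[0,0.03,0,0,0,0.003],[-0.0005,0.0195,0,0,0,0],[0,0,0.015,0,0,0],[0,0,0.01,0,0,0],[0,0,0,0,0,0],[0,0,0,0,0,0],[0,0,0,0,0,0]]]'; python3 - <<'E'
from h import *
s=get_state();print(s['tool_pos'],R.from_quat(s['eef_rot']).as_matrix().round(4).tolist())
S=snap("side","side3.png");d=snap("wrist","w3.png")
a=cv2.resize(np.ascontiguousarray(S["frame"][165:265,190:290]),None,fx=4,fy=4,interpolation=cv2.INTER_CUBIC)
b=d["frame"][80:480,160:560]
cv2.imwrite("pics/z3.png",np.hstack([a,b])[:,:,::-1])
E
```

```text
clock: 8.35
tool_pos: [0.4999, 0.1743, 0.199]
eef_rot: [0.024, 1.0, 0.0, 0.0]
contact_force: [-0.1, -0.8, -2.9]
opening: 0.271
finger_force: 40.0
[0.49989238 0.17428517 0.19902932] [[-0.9989, 0.0474, 0.0007], [0.0474, 0.9989, 0.0002], [-0.0007, 0.0003, -1.0]]
```

View pics/z3.png

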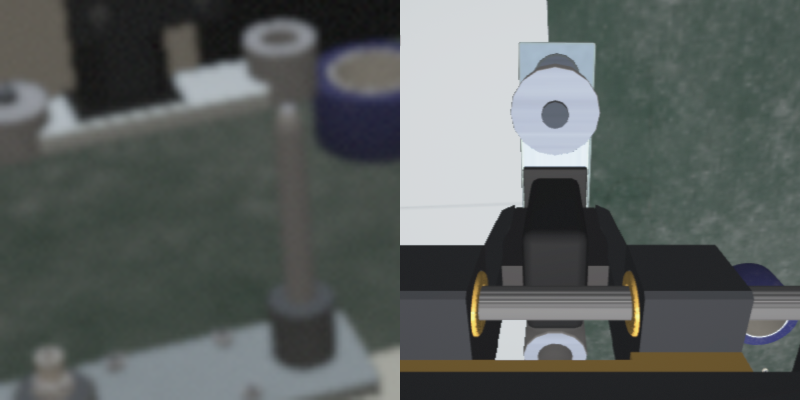

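Side crop: bush bore (260,174.3), post tip (262,192); the wrist crop shows the disc lined up over the adapter.

```bash
python3 - <<'E'
from h import *
S=load("side3");d=load("w3");u=.199-.0237
b=onz(S,260,174.3,u+.03);t=onz(S,262,192,.165);print(b,t,t-b)
print(onz(S,265,239.8,.05)-b)
D=onz(d,315,80+113,u+.024);A=onz(d,160+158,80+72,.036);print("disc",D,"nest rim",A,"bushw",onz(d,315,433.5,u+.03))
E
```

```text
[0.58135744 0.16646639 0.2053    ] [0.58309915 0.16716838 0.165     ] [ 0.00174171  0.000702   -0.0403    ]
[ 5.85406419e-04  1.45973128e-04 -1.55300000e-01]
disc [0.44405117 0.17705358 0.1993    ] nest rim [0.44004689 0.18006499 0.036     ] bushw [0.57634989 0.17083485 0.2053    ]
```

Within about 1 mm, so lowering over the taper and watching the force.

```bash
python3 -m jog '[[[-0.001,0,0.006,0,0,0],[0,0,0.006,0,0,0],[0,0,0.006,0,0,0],[0,0,0.006,0,0,0],[0,0,0.006,0,0,0],[0,0,0.006,0,0,0],[0,0,0,0,0,0],[0,0,0,0,0,0]]]'
```

```text
clock: 9.45
tool_pos: [0.5007, 0.1746, 0.1628]
eef_rot: [0.023, 1.0, 0.0, 0.0]
contact_force: [-0.1, 0.2, -2.6]
opening: 0.271
finger_force: 40.0
```

```bash
python3 -m jog '[[[0,0,0.01,0,0,0],[0,0,0.01,0,0,0],[0,0,0.01,0,0,0],[0,0,0.01,0,0,0],[0,0,0.01,0,0,0],[0,0,0.01,0,0,0],[0,0,0.01,0,0,0],[0,0,0.01,0,0,0],[0,0,0,0,0,0],[0,0,0,0,0,0]]]'; python3 -m jog '[[[0,0,0.002,0,0,0],[0,0,0.002,0,0,0],[0,0,0.002,0,0,0],[0,0,0.001,0,0,0],[0,0,0,0,0,0],[0,0,0,0,0,0]]]'
```

```text
clock: 10.7
tool_pos: [0.5007, 0.1746, 0.0828]
eef_rot: [0.023, 1.0, 0.0, 0.0]
contact_force: [-0.1, 0.3, -2.9]
opening: 0.266
finger_force: 40.0
clock: 11.45
tool_pos: [0.5006, 0.1746, 0.0757]
eef_rot: [0.023, 1.0, 0.0, 0.0]
contact_force: [0.4, -0.5, -3.4]
opening: 0.272
finger_force: 40.0
```

```bash
python3 -m jog '[[[0,0,0.001,0,0,0],[0,0,0.001,0,0,0],[0,0,0,0,0,0],[0,0,0,0,0,0]]]'; python3 -m jog '[[[0,0,0.001,0,0,0],[0,0,0,0,0,0],[0,0,0,0,0,0]]]'
```

```text
clock: 11.95
tool_pos: [0.5006, 0.1746, 0.0737]
eef_rot: [0.023, 1.0, 0.0, 0.0]
contact_force: [0.0, 0.3, -1.8]
opening: 0.269
finger_force: 40.0
clock: 12.32
tool_pos: [0.5006, 0.1746, 0.0736]
eef_rot: [0.023, 1.0, 0.0, 0.0]
contact_force: [-1.7, -0.5, 7.0]
opening: 0.267
finger_force: 40.0
```

Contact at TCP 73.6 mm, meaning the underside is at 49.9 mm: seated. Release and withdraw.

```bash
python3 -m jog '[[[0,0,0,0,0,0],[0,0,0,0,0,0],[0,0,0,0,0,0],[0,0,0,0,0,0],[0,0,0,0,0,0],[0,0,0,0,0,0],[0,0,0,0,0,0],[0,0,0,0,0,0]]]' 0.07; python3 -m jog '[[[0,0,-0.01,0,0,0],[0,0,-0.02,0,0,0],[0,0,-0.03,0,0,0],[0,0,-0.04,0,0,0],[0,0,-0.04,0,0,0],[0,0,-0.04,0,0,0],[0.03,-0.03,0,0,0,0],[0.03,-0.04,0,0,0,0],[0,-0.05,0,0,0,0],[0,-0.05,0,0,0,0],[0,0,0,0,0,0],[0,0,0,0,0,0]]]'; python3 - <<'E'
from h import *
S=snap("side","side4.png");T=snap("top","top4.png")
a=cv2.resize(np.ascontiguousarray(S["frame"][180:280,180:280]),None,fx=4,fy=4,interpolation=cv2.INTER_CUBIC)
b=cv2.resize(np.ascontiguousarray(T["frame"][250:350,200:300]),None,fx=4,fy=4,interpolation=cv2.INTER_CUBIC)
cv2.imwrite("pics/z4.png",np.hstack([a,b])[:,:,::-1])
print("side: bush top, disc top if seated",proj(S,(.582,.167,.08)),proj(S,(.446,.1735,.074)))
E
```

```text
clock: 13.32
tool_pos: [0.5006, 0.1745, 0.0727]
eef_rot: [0.023, 1.0, 0.0, -0.0]
contact_force: [-0.0, -1.2, -0.0]
opening: 0.795
finger_force: 0.0
clock: 14.82
tool_pos: [0.4329, 0.0082, 0.2532]
eef_rot: [0.023, 1.0, 0.0, 0.001]
contact_force: [-1.1, 0.8, -0.3]
opening: 0.794
finger_force: 0.0
side: bush top, disc top if seated [264.0992096 227.8209348] [200.12538347 244.80927625]
```

View pics/z4.png

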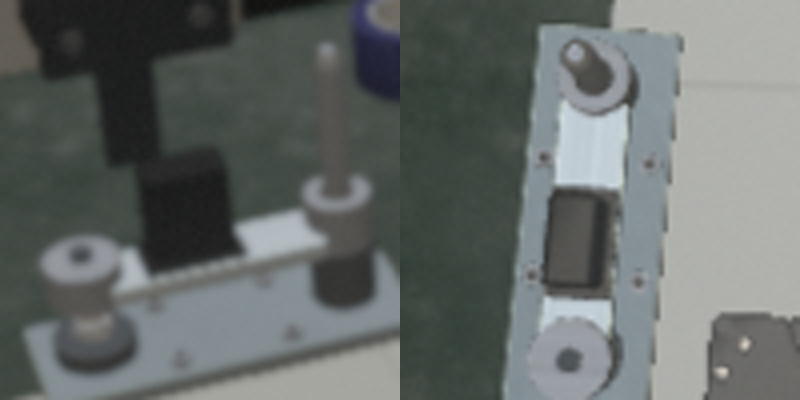

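The pictures show the arm level on the shoulder, with the disc on the adapter at (200,244) against (200,245) predicted, and the gripper clear.

```bash
python3 - <<'E'
from h import *
D,_=tri([(load("top4"),242.5,340),(load("side4"),200,243.9)]);e=np.hypot(D[0]-.4465,D[1]-.1757);print(D,e)
if e<.008: print(finish_job())
E
```

```text
[0.44556729 0.17558391 0.07499096] 0.0009399102535578692
the job is handed in; nothing more can be done
None
```

The clamp arm is seated flat on the shoulder, its disc measured about 1 mm off the adapter's centre, the gripper is clear, the bystanders were never approached, and the job is handed in (no verdict was returned).

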